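# Cure a solder-mask repair: cap the mask pots, then hold the UV lamp over the patch

## Task

I have brushed UV solder mask onto this power board and it has to be cured now: first put each of the two open mask pots' own lid back on, sitting squarely down on its pot, before you move the cordless UV lamp, because it lights by itself as it leaves its charging dock. Then lift the lamp out of the dock, carry it over the tall parts of the board and hold it pointing straight down over the bright green patch, centred on it, its long face lined up with the patch and about 1 cm above it; the mask is wet, so neither the lamp nor your gripper may touch the board, its parts or its holder. Finish while still holding the lamp there, still and in the grip, and leave the bottle, brush and multimeter where they are.

Things in the scene. Friction and masses are not known exactly. Their poses are not given: they have to be found in the camera images.
- pot_green: Larger open pot, black with a green band, loose, about 130 g: body 58 mm in diameter up to a shoulder 32 mm high, then a neck 49 mm in diameter up to the rim at 45.5 mm (edge bevelled 2 mm). Origin: centre of its underside; z up; round.
- pot_red: Smaller open pot, black with a red band, loose, about 80 g: body 42 mm in diameter up to a shoulder 32 mm high, then a neck 33 mm in diameter up to the rim at 45.5 mm (edge bevelled 2 mm). Origin: centre of its underside; z up; round.
- lid_green: Green slip lid of the green-banded pot, lying on the bench right way up, about 20 g: 60 mm in outer diameter, 16 mm high, closed on top, hollow below with a 53 mm bore 12.5 mm deep. It just slips over the neck (2 mm play all round, no thread, no force). Origin: centre of its open underside; z up.
- lid_red: Red slip lid of the red-banded pot, lying on the bench right way up, about 14 g: 44 mm in outer diameter, 16 mm high, closed on top, hollow below with a 37 mm bore 12.5 mm deep. It just slips over the neck (2 mm play all round, no thread, no force). Origin: centre of its open underside; z up.
- pot_green_seat (a point): Where the origin of the green lid is when it sits fully down: on the axis of the green-banded pot, 33 mm above the pot's underside (the roof of the lid rests on the rim, its skirt 1 mm above the shoulder).
- pot_red_seat (a point): Where the origin of the red lid is when it sits fully down: on the axis of the red-banded pot, 33 mm above the pot's underside.
- lamp: Cordless UV curing lamp, about 240 g, black with violet bands, standing face down, loose, in its dock. Head 62 mm (x) by 34 mm (y), 24 mm high; shoulder 44 by 30 mm up to 35 mm; straight handle 30 mm (x) by 26 mm (y) from there to the top at 112 mm. Origin: centre of its lit underside; x along the head's long side, z up along the handle. Centre of mass about 50 mm above the origin.
- dock: Grey charging dock, fixed: a tray 82 mm (x) by 54 mm (y), floor 5 mm and walls 16 mm above the bench, 4 mm free all round the lamp's head, and a 14 mm high end piece out to x = -61 mm. Origin: centre of the tray, on the bench; x along its long side. The lamp just stands in it, long side along x (within 0.03 rad), underside on the floor: lift it straight up.
- board: Green circuit board 172 mm (x) by 130 mm (y), level in a fixed low holder with an aluminium rail, 30 mm high, at each x end (out to x = 98 mm; clamp knob to 116 mm). Origin: centre of the holder, on the bench. Board's top face at z = 26 mm. Its middle, x -60 to 60, y -30 to 30 mm, holds only flat parts under 1 mm; all round it stand tall parts, listed as points, up to 62 mm above the bench.
- heatsink (a point): Tall part of the board: centre of the top of the finned aluminium heat sink, 100 mm (board x) by 26 mm, top 62 mm above the bench.
- capacitors (a point): Tall parts of the board: top, midway between two dark round capacitors, 22 mm in diameter and 26 mm apart along board x, tops about 59 mm above the bench.
- transformer (a point): Tall part of the board: centre of the top of the transformer, yellow with grey top, 36 mm (board x) by 30 mm, top 55 mm above the bench.
- relays (a point): Lower parts of the board at its +x end: midway between the tops of two blue relays, together 13 mm (board x) by 62 mm, tops 42 mm above the bench; a small brown capacitor, 39 mm high, stands beside them. At the -x end a green terminal block, 11 by 50 mm, is 39 mm high.
- patch: The repair: a bright green flat patch 36 mm (x) by 10 mm (y) on the board's top face in its free middle, up to 15 mm along and 4 mm across from the board's centre. Origin: its centre, at the height of the board's top face (26 mm above the bench); x along its long side (parallel to the board's x), z up.
- bottle: Bystander: blue round alcohol bottle with white cap, 54 mm in diameter, 125 mm high, standing. Origin: centre of its underside.
- brush: Bystander: slim flux brush lying on the bench, red handle 9 mm thick, steel collar and dark bristles, 160 mm long (along its x). Origin: under its middle.
- meter: Bystander: yellow multimeter lying face up, 150 mm (x) by 74 mm (y), 34 mm high. Origin: centre of its underside.
Things that resemble listed ones, but are neither listed nor needed, are in the scene too. Leave any red or turquoise look-alike of the lamp alone. Of the things shaped like the lid_red, the red one is meant.

How it is judged (in metres and radians):
On the way, in this order (a step that is already met when the one before it is completed fails the run):
1. both pots are closed, each with its own lid sitting squarely, and the lids are let go (distance between lid_green and pot_green_seat below 0.005 m and angle between each of lid_green, pot_green, lid_red, pot_red's own z axis and vertical below 0.12 rad and distance between lid_red and pot_red_seat below 0.005 m and contact force between the fingers and lid_green below 0.05 N and contact force between the fingers and lid_red below 0.05 N), for 0.2 s.
2. the lamp is lifted out of its dock in the gripper (z of lamp in the frame of dock above 0.04 m and contact force between the fingers and lamp above 2 N), for 0.1 s.
3. the lamp hovers over the patch, held still and touching nothing but the gripper (z of lamp in the frame of patch between 0.004 and 0.017 m and horizontal distance between lamp and patch below 0.008 m and angle between the x axis of lamp and the x axis of patch, either way round below 0.2 rad and angle between lamp's own z axis and vertical below 0.12 rad and contact force between the fingers and lamp above 2 N and contact force between lamp and board below 0.05 N and linear speed of lamp below 0.02 m/s and angular speed of lamp below 0.2 rad/s), for 0.5 s.
At the end, for the whole second after the job is handed in: Lamp held still in the gripper, face 4 to 17 mm above the patch, centred within 8 mm, long side within 0.2 rad of the patch's, upright within 0.12 rad, not touching the board; each lid let go on its own pot, within 5 mm of its seat, lid and pot upright within 0.12 rad (all of step 1 and all of step 3); the arm keeps its last pose, push and grip.
It fails at once if the lamp is moved (over 30 mm) while a pot is still open (distance of lamp from where it was at the start of the episode above 0.03 m and not (distance between lid_green and pot_green_seat below 0.005 m and angle between each of lid_green, pot_green, lid_red, pot_red's own z axis and vertical below 0.12 rad and distance between lid_red and pot_red_seat below 0.005 m)).
It fails at once if the lamp touches the board, its parts or its holder (contact force between lamp and board above 0.3 N).
It fails at once if the robot touches the board, its parts or its holder (contact force between any of the fingers, the arm and board above 0.5 N).
It fails at once if the bottle, brush or multimeter is disturbed (moved over 25 mm) (distance of any of bottle, brush, meter from where it was at the start of the episode above 0.025 m).
It also fails if it takes over 61 s, if anything falls off the work surface, if the arm or the gripper's body presses on something with over 40 N, if the wrist force passes 120 N, or if a joint passes its speed limit or range.

## Robot

A 6-joint arm with a two-finger parallel gripper is mounted at the origin on the work surface. World frame = base frame: x ahead of the robot, y to its left, z up, the work surface at z = 0. Lengths are in m, angles in degrees, forces in N, time in s.
With the tool pointing down it reaches from about 0.325 to 0.85 m from the base axis. Payload 15.5 kg.
Tool frame: the origin (TCP) lies at the very end of the fingers, on their centre line; the grasp point (between the pads) lies arm.grip_depth behind it (arm.grip_depth is the distance from the TCP to the grasp point, in m); z points along the fingers, y is the line along which they close (so a half turn about z gives the same grasp; the last joint's range is limited). The gripper opens to 91 mm and grips with 3 to 60 N. Pads are 32 mm wide; open, the fingers measure 118 mm over their backs; the gripper's body (76 mm by 178 mm) begins 60 mm behind the grasp point.
Start: joints at [-73.539, 28.281, 77.091, -0, 74.628, -5.472], TCP at [0.233, -0.58, 0.214] pointing down, gripper open.
Joint ranges: [-166.48, 166.48], [-47.26, 123.95], [12.59, 153.08], [-70.14, 250.14], [6.76, 159.57], [-176.63, 176.63]. Speed limits (degrees/s): [108.29, 108.29, 147.25, 172.46, 172.46, 172.46].

## Interface

Orientations are given as a 3x3 rotation matrix whose columns are the frame's x, y, z axes.
In Python, from rig import arm gives the robot as it stands. Calls block until the motion is done:
- arm.move_to(position, orientation): joint-space move of the TCP to a pose.
- arm.move_l(position, orientation=None, feed=0.15): straight line of the TCP; orientation=None keeps the orientation; feed is the mean speed in m/s.
- arm.move_joints(angles): joint-space move.
- arm.grip(opening): finger opening in m; the grip force is fixed at half the most; returns when the fingers have stopped.
- arm.sleep(seconds).
- arm.solve_ik(position, orientation): joint angles nearest the present ones, or None.
- arm.snapshot(name): name is "scene" or "top" or "wrist"; returns the picture (480x640x3 uint8, red, green, blue); there is no depth.
- arm.get_calibration(name): a dict with "intrinsics" (3x3 intrinsics, pixels), "cam_to_world" (4x4, takes a point from camera to world coordinates). Camera axes: x right, y down, z forward; pixel columns grow to the right and rows downward; lengths in m; the calibration is good to about 2 mm. A picture is of the moment at which its call begins: read the wrist's pose just before it. get_calibration takes no time and is no camera call; for the wrist camera it gives the pose at the moment of the call.
A pose or a line that the arm cannot do raises arm.Unreachable and nothing moves.
- arm.sign_off(): hands the job in; it is judged then, once.
Readings, each from a call of its own:
- arm.current_t(): time.
- arm.current_joint_positions(): joint angles.
- arm.current_dq(): joint speeds.
- arm.current_tau(): joint torques, N m.
- arm.current_ee_pos(): TCP position.
- arm.current_tool_rot(): TCP orientation.
- arm.current_force(): force on the tool from outside, world axes, zero at the start.
- arm.current_torque(): the same for the moment, N m.
- arm.current_width(): finger opening in m.
- arm.current_grasp_force(): force on a finger pad.
Only numpy, scipy, OpenCV 4.12 (cv2) and the standard library are available. Lean on these libraries where they do the work, as an engineer would, in place of code of your own. Each camera call takes 0.05 s, during which the arm holds its last target. There are 200 camera calls.

## Working session

There is one attempt and no reset: what is moved stays moved. The work goes in short steps, each a Python script; the robot and the scene stay as the last script left them, time stands still between calls to the robot, and variables do not carry over. Pictures are saved under pics/ and viewed, at most 10 in all, crops included, and the job is handed in when it is done.

```bash
mkdir -p pics; ls
python3 - <<'E'
from rig import arm
import cv2,numpy as np
print(arm.current_t(),arm.grip_depth,arm.current_width())
np.set_printoptions(precision=4,suppress=True)
for n in ["scene","top"]:
    im=arm.snapshot(n);cv2.imwrite(f"pics/{n}0.png",im[:,:,::-1]);c=arm.get_calibration(n);print(c["intrinsics"],c["cam_to_world"])
c=arm.get_calibration("wrist");print(c,arm.current_tool_rot())
E
```

```text
pics
0.0 0.0188 0.0911361123036587
[[494.1382   0.     320.7063]
 [  0.     494.1382 244.9937]
 [  0.       0.       1.    ]] [[-0.7314  0.5587 -0.3911  1.1228]
 [ 0.682   0.5973 -0.4221  0.6375]
 [-0.0022 -0.5755 -0.8178  1.1266]
 [ 0.      0.      0.      1.    ]]
[[474.9426   0.     324.5708]
 [  0.     474.9426 240.0979]
 [  0.       0.       1.    ]] [[-0.0179 -0.996   0.088   0.4996]
 [-0.9998  0.0174 -0.0064  0.0573]
 [ 0.0048 -0.0881 -0.9961  1.0284]
 [ 0.      0.      0.      1.    ]]
{'intrinsics': array([[411.6992,   0.    , 317.4875],
       [  0.    , 411.6992, 242.7374],
       [  0.    ,   0.    ,   1.    ]]), 'cam_to_world': array([[ 0.374 , -0.9001, -0.2233,  0.2958],
       [-0.9274, -0.3632, -0.0896, -0.553 ],
       [-0.0005,  0.2406, -0.9706,  0.3844],
       [ 0.    ,  0.    ,  0.    ,  1.    ]])} [[ 0.9276  0.3735 -0.0003]
 [ 0.3735 -0.9276  0.0011]
 [ 0.0001 -0.0011 -1.    ]]
```

View pics/top0.png

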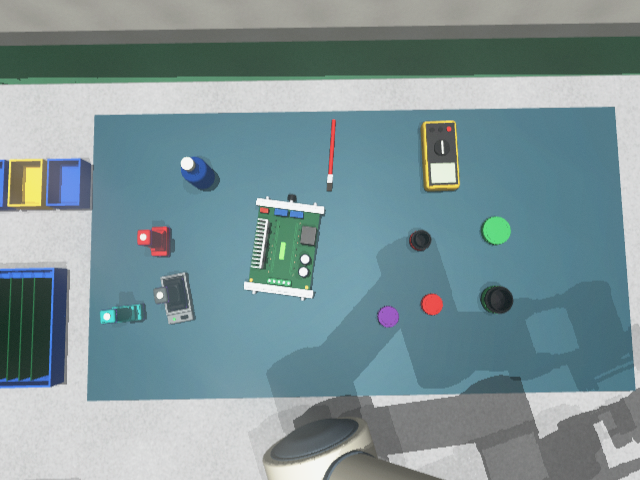

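View pics/scene0.png

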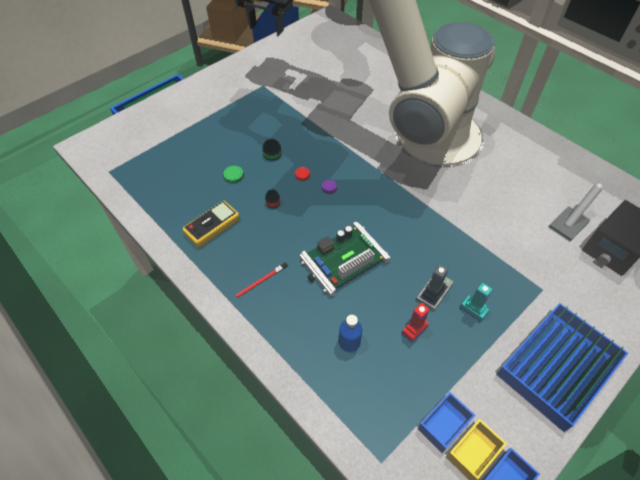

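The top view shows:
- **Pots and lids:** green pot (497,299), red-band pot (420,240), green lid (496,230).
- **Red lid candidates:** red (432,304) and purple (388,317). The red one matches the text.
- **Board:** patch at (282,250).
- **Lamp candidates:** black in the grey dock (165,295), red (150,240) and turquoise (120,315). The black one in the dock is the lamp.

Next are wrist views of the pot area.

```bash
cat > h.py <<'E'
from rig import arm
import cv2, numpy as np, pickle
np.set_printoptions(precision=4, suppress=True)
def Rz(deg):  # tool down, tool x at deg from world x
    a=np.radians(deg); c,s=np.cos(a),np.sin(a)
    return np.array([[c,s,0],[s,-c,0],[0,0,-1.]])
def shot(cam,name):
    c=arm.get_calibration(cam); im=arm.snapshot(cam)
    cv2.imwrite(f"pics/{name}.png",im[:,:,::-1]); pickle.dump((im,c),open(f"pics/{name}.pkl","wb")); return im,c
def load(name): return pickle.load(open(f"pics/{name}.pkl","rb"))
def ray(c,uv):
    K,T=c["intrinsics"],c["cam_to_world"]
    d=T[:3,:3]@np.linalg.solve(K,[uv[0],uv[1],1.]); return T[:3,3],d/np.linalg.norm(d)
def plane(c,uv,z):
    o,d=ray(c,uv); return o+d*(z-o[2])/d[2]
def tri(obs):  # [(c,uv),...] -> point, rms gap
    A=np.zeros((3,3));b=np.zeros(3);L=[]
    for c,uv in obs:
        o,d=ray(c,uv);P=np.eye(3)-np.outer(d,d);A+=P;b+=P@o;L.append((o,P))
    p=np.linalg.solve(A,b); return p,np.sqrt(np.mean([np.sum((P@(p-o))**2) for o,P in L]))
def blobs(im,h0,h1,smin=90,vmin=50,amin=60):
    hsv=cv2.cvtColor(im,cv2.COLOR_RGB2HSV); H,S,V=cv2.split(hsv)
    hm=(H>=h0)&(H<=h1) if h0<=h1 else (H>=h0)|(H<=h1)
    m=(hm&(S>=smin)&(V>=vmin)).astype(np.uint8)*255
    cs,_=cv2.findContours(m,cv2.RETR_EXTERNAL,cv2.CHAIN_APPROX_NONE)
    return sorted([c for c in cs if cv2.contourArea(c)>amin],key=cv2.contourArea,reverse=True),m
E
python3 - <<'E'
from h import *
for n,y in (("a",-.31),("b",-.17)):
    arm.move_to([.55,y,.25],Rz(0)); shot("wrist","w"+n); print(arm.current_t(),arm.current_joint_positions())
for n in "ab":
    im,c=load("w"+n)
    for k,r in dict(green=(50,75),red=(172,6),purple=(130,155)).items():
        for b in blobs(im,*r,smin=120)[0][:5]:
            e=cv2.fitEllipse(b); print(n,k,cv2.contourArea(b),np.array(e[0]),np.array(e[1]),plane(c,e[0],.016))
cv2.imwrite("pics/ab.png",cv2.resize(np.vstack([load("wa")[0],load("wb")[0]]),(400,600))[:,:,::-1])
E
```

```text
1.6917 [-34.9147  27.0895  73.3166  -0.0116  79.6046  55.1387]
2.3583 [-23.1742  22.3819  81.3353  -0.0147  76.2584  66.8529]
a green 3024.0 [324.1825 152.3216] [61.3501 63.0232] [ 0.6059 -0.316   0.016 ]
a green 178.0 [314.9471 305.317 ] [60.2224 71.1665] [ 0.4485 -0.3069  0.016 ]
a red 214.0 [141.1695 176.4642] [50.6306 69.4011] [ 0.5829 -0.1378  0.016 ]
a purple 86.5 [111.6193 307.0308] [ 8.1903 17.5785] [ 0.4466 -0.0926  0.016 ]
b green 9987.0 [ 31.8129 190.4492] [ 71.7758 201.7533] [0.5696 0.1118 0.016 ]
b green 214.0 [472.5372 152.6266] [62.9831 72.0552] [ 0.6064 -0.3181  0.016 ]
b red 1069.5 [319.8809 297.5462] [32.5494 44.2042] [ 0.4577 -0.1716  0.016 ]
b red 61.0 [89.1025  3.196 ] [ 7.234  12.3096] [0.7354 0.0336 0.016 ]
b purple 127.0 [231.4683 307.9693] [ 7.6645 25.8916] [ 0.4459 -0.0783  0.016 ]
```

View pics/wb.png

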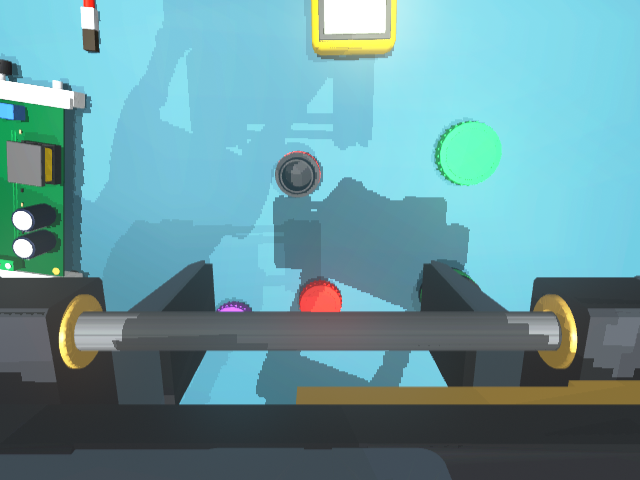

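The wrist view shows the red pot at (299,174), the green lid at (468,153) and the red lid at (320,297), part-hidden by the gripper. The camera's nadir is near (317,140), so I'll put it over each object in turn.

Run:
```python
from h import *
P=dict(lr=(.452,-.172),pg=(.46,-.318),lg=(.606,-.317),pr=(.585,-.152))
for n,(x,y) in P.items():
    arm.move_to([x-.067,y,.25],Rz(0)); shot("wrist","n"+n)
print(arm.current_t())
tiles=[]
for n in P:
    im,c=load("n"+n); tiles.append(im[0:260,120:520])
    m=blobs(im,*dict(l=(0,180),p=(0,180))[n[0]],smin=0,vmin=0)[1]
cv2.imwrite("pics/tiles.png",np.vstack([np.hstack(tiles[:2]),np.hstack(tiles[2:])])[:,:,::-1])
```

```text
5.2333
```

View pics/tiles.png

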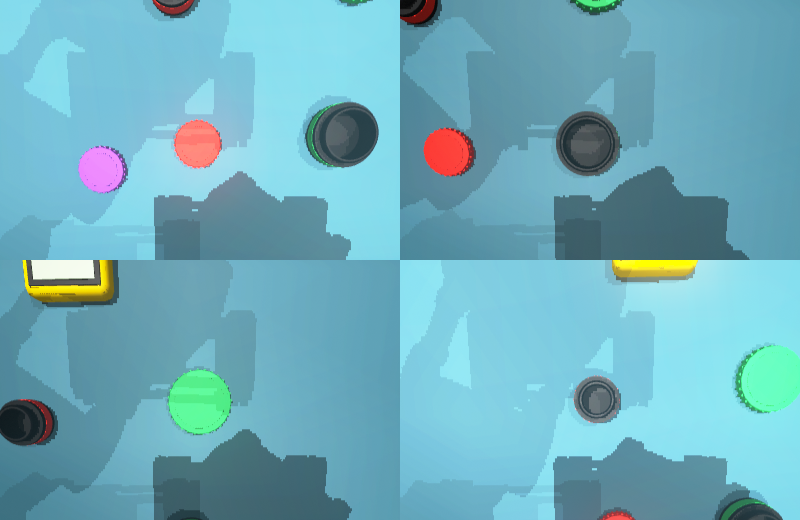

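The tiles show the green pot, red pot and both lids near nadir and clean. In the first tile the candidates for the red lid are red (198,144) and purple (102,170); red is the one meant. Now I'll measure them.

```bash
cat > meas.py <<'E'
from h import *
def at(n,kind,near,rad=45):
    im,c=load(n); hsv=cv2.cvtColor(im,cv2.COLOR_RGB2HSV).astype(int); H,S,V=hsv[...,0],hsv[...,1],hsv[...,2]
    m={"lg":(H>50)&(H<76)&(S>110),"lr":((H>170)|(H<8))&(S>100),"pot":(S<75)&(V<190)}[kind]
    w=np.zeros(m.shape,np.uint8); cv2.circle(w,tuple(int(v) for v in near),rad,1,-1)
    m=cv2.morphologyEx((m&(w>0)).astype(np.uint8),cv2.MORPH_OPEN,np.ones((3,3)))
    b=max(cv2.findContours(m,cv2.RETR_EXTERNAL,cv2.CHAIN_APPROX_NONE)[0],key=cv2.contourArea)
    e=cv2.fitEllipse(cv2.convexHull(b)); return c,e
def proj(c,p):
    T=c["cam_to_world"]; q=c["intrinsics"]@(T[:3,:3].T@(np.array(p)-T[:3,3])); return q[:2]/q[2]
E
python3 - <<'E'
from meas import *
for n,k,uv,z in [("nlr","lr",(318,144),.016),("npg","lr",(168,152),.016),("nlg","lg",(320,141),.016),("npr","lg",(490,119),.016),
    ("npg","pot",(307,143),.032),("npr","pot",(317,140),.032)]:
    c,e=at(n,k,uv); print(n,k,np.array(e[0]),np.array(e[1]),plane(c,e[0],z),"nadir z cam",c["cam_to_world"][:3,3])
for k,a,b in (("lr",("nlr",(318,144)),("npg",(168,152))),("lg",("nlg",(320,141)),("npr",(490,119)))):
    o=[(lambda r:(r[0],r[1][0]))(at(v[0],k,v[1])) for v in (a,b)]; print(k,tri(o))
# pot rims in pairs of views by Hough
def rim(n,uv,r,s=60):
    im,c=load(n);x,y=int(uv[0])-s,max(int(uv[1])-s,0);g=cv2.cvtColor(im[y:y+2*s,max(x,0):x+2*s],cv2.COLOR_RGB2GRAY)
    g=cv2.resize(g,None,fx=4,fy=4,interpolation=cv2.INTER_CUBIC)
    h=cv2.HoughCircles(cv2.GaussianBlur(g,(0,0),2),cv2.HOUGH_GRADIENT,1,20,param1=120,param2=15,minRadius=int(4*r*.93),maxRadius=int(4*r*1.07))
    return c,[(max(x,0)+q[0]/4,y+q[1]/4,q[2]/4) for q in h[0][:2]]
for k,r,vs in (("pg",27,(("npg",(307,143)),("nlr",(472,135)))),("pr",18.2,(("npr",(317,140)),("nlg",(142,160))))):
    R=[rim(n,uv,r) for n,uv in vs]; print(k,[x[1] for x in R]); print(tri([(c,q[0][:2]) for c,q in R]))
E
```

```text
nlr lr [317.3561 143.4292] [46.3506 47.6622] [ 0.4503 -0.1719  0.016 ] nadir z cam [ 0.4524 -0.1718  0.4214]
npg lr [168.3317 151.6308] [47.2853 50.9933] [ 0.4503 -0.1742  0.016 ] nadir z cam [ 0.4607 -0.3176  0.4204]
nlg lg [319.2876 141.6145] [62.7555 64.619 ] [ 0.6057 -0.3161  0.016 ] nadir z cam [ 0.6068 -0.3145  0.4207]
npr lg [465.9785 131.8068] [15.6569 38.712 ] [ 0.5935 -0.2922  0.016 ] nadir z cam [ 0.5848 -0.1506  0.4216]
npg pot [306.9484 143.2177] [62.8501 64.6819] [ 0.4583 -0.3077  0.032 ] nadir z cam [ 0.4607 -0.3176  0.4204]
npr pot [316.3127 138.9838] [45.6828 46.8619] [ 0.5867 -0.1498  0.032 ] nadir z cam [ 0.5848 -0.1506  0.4216]
lr (array([ 0.4502, -0.1719,  0.0096]), np.float64(3.8063160372121295e-05))
lg (array([ 0.6002, -0.3168, -0.0556]), np.float64(0.005254825944525947))
pg [[(np.float32(305.375), np.float32(147.875), np.float32(27.475))], [(np.float32(470.125), np.float32(130.375), np.float32(27.775))]]
(array([ 0.4579, -0.3063,  0.0474]), np.float64(0.0035485859505221136))Traceback (most recent call last):
  File "<stdin>", line 14, in <module>
  File "<stdin>", line 12, in rim
TypeError: 'NoneType' object is not subscriptable
```

```bash
cat >> h.py <<'E'
def cap(lid,pot,op,ang=0):
    R=Rz(ang); arm.grip(op)
    arm.move_to([*lid,.06],R); arm.move_l([*lid,.004],feed=.12); arm.grip(0.0)
    print("grip",arm.current_width(),arm.current_grasp_force(),arm.current_t())
    f0=arm.current_force()
    arm.move_l([*lid,.10],feed=.2); arm.move_to([*pot,.075],R)
    print("held",arm.current_width(),arm.current_force()-f0)
    for z in (.052,.045,.040,.0375):
        arm.move_l([*pot,z],feed=.06); print(z,arm.current_ee_pos(),arm.current_force()-f0)
    arm.grip(op); arm.move_l([*pot,.13],feed=.25); print("t",arm.current_t())
E
python3 - <<'E'
from meas import *
im,c=load("npr");hsv=cv2.cvtColor(im,cv2.COLOR_RGB2HSV);print(hsv[119,490],hsv[119,480])
cap((.4503,-.1719),(.5867,-.1498),.07)
arm.move_to([.5867-.067,-.1498,.25],Rz(0)); shot("wrist","capr")
from h import *
for n,k,uv,z in [("capr","lr",(317,140),.049)]:
    c,e=at(n,k,uv); print(np.array(e[0]),np.array(e[1]),plane(c,e[0],z))
c,e=at("capr","pot",(317,140)); print("pot",np.array(e[0]),np.array(e[1]))
E
```

```text
[ 78 152 255] [ 78 150 255]
grip 0.042929889402091415 30.001223743893206 7.7333
held 0.04258028069058271 [-0.6847  0.5709 -6.6083]
0.052 [ 0.5865 -0.1499  0.0518] [ 0.064   0.8747 -7.0028]
0.045 [ 0.5865 -0.1497  0.0447] [-0.4565  0.2753 -8.2524]
0.04 [ 0.5865 -0.1497  0.0397] [-0.6536  0.4891 -6.8578]
0.0375 [ 0.5867 -0.1498  0.0375] [-0.2996  0.5431 -7.415 ]
t 11.4
[317.8356 140.7738] [50.5076 52.329 ] [ 0.5864 -0.1488  0.049 ]Traceback (most recent call last):
  File "<stdin>", line 8, in <module>
  File "meas.py", line 8, in at
    e=cv2.fitEllipse(cv2.convexHull(b)); return c,e
cv2.error: OpenCV(4.12.0) /io/opencv/modules/imgproc/src/shapedescr.cpp:361: error: (-201:Incorrect size of input array) There should be at least 5 points to fit the ellipse in function 'fitEllipseNoDirect'
```

The red lid went on with no extra force and looks seated. Next is the green one, then a check of both from two views.

```bash
sed -i 's/(H<76)&(S>110)/(H<82)\&(S>110)/' meas.py
python3 - <<'E'
from meas import *
o=[(lambda r:(r[0],r[1][0]))(at(v,"lg",uv)) for v,uv in (("nlg",(320,141)),("npr",(490,119)))]; print("lg",tri(o))
cap((.6057,-.3161),(.4583,-.3077),.085)
arm.move_to([.4583-.067,-.3077,.25],Rz(0)); shot("wrist","capg")
arm.move_to([.45,-.2,.25],Rz(0)); shot("wrist","cap2"); print(arm.current_t())
c,e=at("capg","lg",(317,140)); print(np.array(e[0]),np.array(e[1]),plane(c,e[0],.049))
im=load("cap2")[0]; cv2.imwrite("pics/capv.png",cv2.resize(np.vstack([im[40:240,170:570],load("capg")[0][40:240,120:520]]),(600,600))[:,:,::-1])
E
```

```text
lg (array([ 0.6059, -0.3162,  0.0087]), np.float64(0.00010280466138337047))
grip 0.05927026221308784 30.00118352472782 14.675
held 0.059393289761148944 [ 1.4391 -0.4527 -7.4891]
0.052 [ 0.4583 -0.3075  0.0516] [ 0.2239 -1.3291 -7.0496]
0.045 [ 0.4582 -0.3076  0.0447] [ 0.525  -0.9036 -6.2202]
0.04 [ 0.4582 -0.3076  0.0398] [ 1.0196 -1.572  -5.6215]
0.0375 [ 0.4584 -0.3078  0.0375] [ 0.9934 -1.0911 -6.5501]
t 18.35
19.6167
[317.9911 140.2779] [69.3931 71.6717] [ 0.4585 -0.3067  0.049 ]
```

View pics/capv.png

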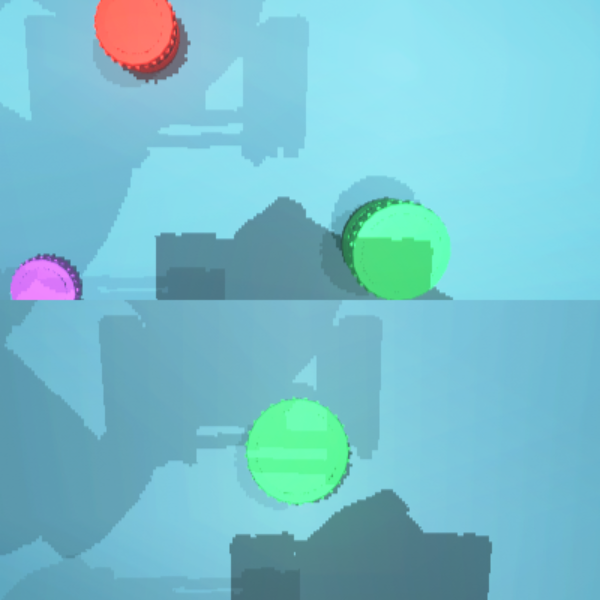

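Both lids sit on their pots: red at (137,28) and green at (395,250) in the crop, with the purple one untouched. I'll check the green lid's size and height, then look at the lamp and board.

Run:
```python
from meas import *
for n,uv in (("nlg",(320,141)),("capg",(317,140))):
    c,e=at(n,"lg",uv); print(n,np.array(e[1]),c["cam_to_world"][2,3])
o=[(lambda r:(r[0],r[1][0]))(at(v,"lg",uv)) for v,uv in (("capg",(317,140)),("cap2",(437,205)))]; print("lg",tri(o))
o=[(lambda r:(r[0],r[1][0]))(at(v,"lr",uv)) for v,uv in (("capr",(317,140)),("cap2",(262,62)))]; print("lr",tri(o))
arm.move_to([.47,.16,.3],Rz(0)); shot("wrist","bd1")
arm.move_to([.45,.27,.3],Rz(0)); shot("wrist","bd2"); print(arm.current_t())
```

```text
nlg [63.6601 65.3007] 0.42070201427901743
capg [69.3931 71.6717] 0.4203476331901637
lg (array([ 0.4585, -0.3067,  0.0367]), np.float64(5.935947051919104e-06))
lr (array([ 0.5864, -0.1488,  0.0368]), np.float64(8.369258006504958e-05))
21.6083
```

View pics/bd2.png

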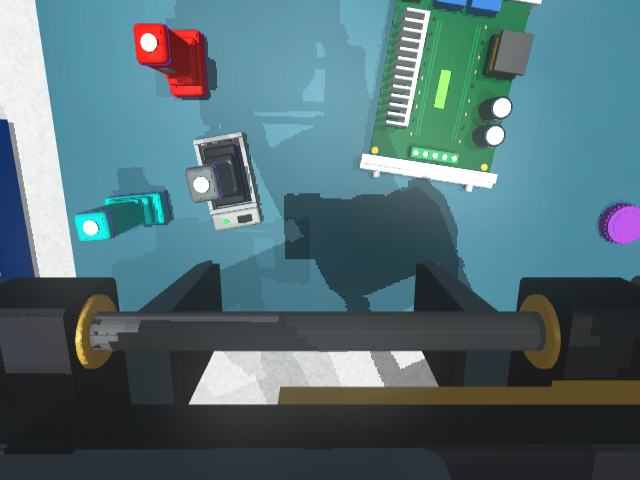

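The lamp candidates are black in the grey dock (handle top 201,185), red (148,42) and turquoise (90,228). The black one with its dock is meant. The patch is at (443,90). I'll put the camera at nadir over both.

Run:
```python
from meas import *
c=load("bd2")[1]; d=plane(c,(203,185),.117); p=plane(c,(443,90),.026); print(d,p)
arm.move_to([p[0]-.067,p[1],.28],Rz(0)); shot("wrist","np")
arm.move_to([d[0]-.067,d[1],.3],Rz(0)); shot("wrist","nd")
print(arm.current_t())
a=load("np")[0][20:260,160:480]; b=load("nd")[0][20:260,160:480]
cv2.imwrite("pics/npd.png",cv2.resize(np.hstack([a,b]),None,fx=1.25,fy=1.25,interpolation=cv2.INTER_CUBIC)[:,:,::-1])
```

```text
[0.4804 0.369  0.117 ] [0.5676 0.1432 0.026 ]
23.275
```

View pics/npd.png

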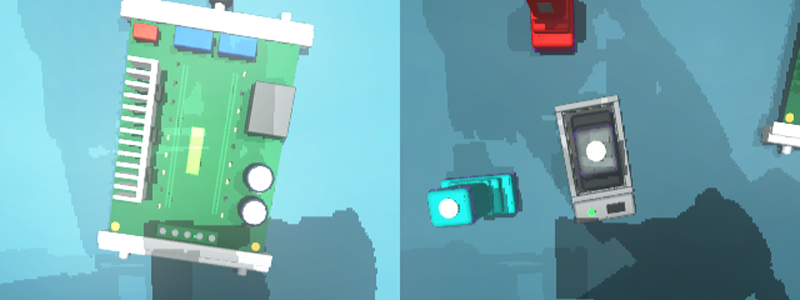

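The left crop shows the patch at (195,150), between the heat sink and the capacitors. The right crop confirms the black lamp with the white top dot at (595,151), in the grey dock with its end piece at the bottom.

```bash
cat > m2.py <<'E'
from meas import *
def comp(n,f,near,rad,amin=20):
    im,c=load(n); hsv=cv2.cvtColor(im,cv2.COLOR_RGB2HSV).astype(int)
    w=np.zeros(im.shape[:2],np.uint8); cv2.circle(w,tuple(int(v) for v in near),rad,1,-1)
    m=(f(*[hsv[...,i] for i in range(3)])&(w>0)).astype(np.uint8)
    return c,m
def big(m): return max(cv2.findContours(m,cv2.RETR_EXTERNAL,cv2.CHAIN_APPROX_NONE)[0],key=cv2.contourArea)
def rectw(c,b,z):   # min-area rectangle in world plane
    P=np.array([plane(c,q[0],z)[:2] for q in b],np.float32)*1000
    (cx,cy),(w,h),_=r=cv2.minAreaRect(P); q=cv2.boxPoints(r); e=[q[1]-q[0],q[2]-q[1]]; l=max(e,key=np.linalg.norm)
    return np.array([cx,cy]),sorted((w,h)),(np.degrees(np.arctan2(l[1],l[0]))+90)%180-90
E
python3 - <<'E'
from m2 import *
for n,uv in (("np",(316,140)),("bd2",(443,90))):
    im=load(n)[0]; print(n,cv2.cvtColor(im,cv2.COLOR_RGB2HSV)[uv[1],[uv[0]-14,uv[0]-8,uv[0],uv[0]+2,uv[0]+8,uv[0]+14]].tolist())
pf=lambda H,S,V:(H>20)&(H<52)&(V>190)&(S>60)
O=[]
for n,uv in (("np",(316,140)),("bd2",(443,90)),("bd1",proj(load("bd1")[1],(.5676,.1432,.026)))):
    c,m=comp(n,pf,uv,30); b=big(m); print(n,m.sum(),rectw(c,b,.026)); M=cv2.moments(b); O.append((c,(M["m10"]/M["m00"],M["m01"]/M["m00"])))
print("patch",tri(O))
wf=lambda H,S,V:(S<40)&(V>225)
O=[]
for n,uv in (("nd",(316,141)),("bd2",(202,185))):
    c,m=comp(n,wf,uv,13); b=big(m); M=cv2.moments(b); O.append((c,(M["m10"]/M["m00"],M["m01"]/M["m00"]))); print(O[-1][1],M["m00"],plane(*O[-1],.117))
print("lamp top",tri(O))
c,m=comp("nd",lambda H,S,V:(S<60)&(V>90),(316,150),62); b=big(m); print("dock",cv2.contourArea(b),rectw(c,b,.016))
c,m=comp("np",wf,(316,150),170); 
for b in sorted(cv2.findContours(m,0,cv2.CHAIN_APPROX_NONE)[0],key=cv2.contourArea)[-2:]: print("rail",cv2.contourArea(b),rectw(c,b,.03))
E
```

```text
np [[73, 120, 233], [72, 122, 211], [40, 77, 255], [40, 78, 255], [72, 124, 209], [71, 126, 207]]
bd2 [[72, 132, 153], [73, 133, 151], [49, 127, 255], [49, 128, 255], [71, 140, 146], [71, 143, 146]]
np 281 (array([565.569 , 144.8614]), [9.862468719482422, 29.296356201171875], np.float32(-8.361366))
bd2 340 (array([568.8365, 144.2639]), [9.148053169250488, 35.042232513427734], np.float32(-8.565186))
bd1 341 (array([568.6757, 144.3491]), [9.677124977111816, 35.39105224609375], np.float32(-8.539444))
patch (array([0.5673, 0.1451, 0.0322]), np.float64(0.001697492919006554))
(316.2702960840497, 140.35625596943646) 174.5 [0.4812 0.3706 0.117 ]
(200.85932721712538, 184.2579001019368) 163.5 [0.481  0.3708 0.117 ]
lamp top (array([0.4812, 0.3706, 0.1177]), np.float64(6.296970110869703e-05))
dock 4651.0 (array([472.3089, 370.3145]), [53.873016357421875, 101.64797973632812], np.float32(9.956024))
rail 1044.5 (array([583.2949, 191.7827]), [23.180622100830078, 109.20409393310547], np.float32(-8.50325))
rail 2603.0 (array([665.9324, 126.5497]), [20.25042724609375, 145.71705627441406], np.float32(81.48738))
```

Run:
```python
from m2 import *
L=[.4812,.3706]; P=[.5688,.1443]; R1=Rz(10); R2=Rz(-8.5); zg=.076
arm.grip(.06); arm.move_to([*L,.16],R1); arm.move_l([*L,zg],feed=.1); arm.grip(0.0)
print("grip",arm.current_width(),arm.current_grasp_force()); f0=arm.current_force()
arm.move_l([*L,zg+.03],feed=.06); print(arm.current_width(),arm.current_force()-f0)
arm.move_l([*L,zg+.12],feed=.12); arm.sleep(.2)
arm.move_l([*P,zg+.12],R2,feed=.12); arm.sleep(.3); print(arm.current_width(),arm.current_grasp_force(),arm.current_ee_pos(),arm.current_t())
shot("scene","s1"); shot("top","t1"); shot("wrist","w1")
ims=[load("s1")[0][200:320,250:450],load("t1")[0][170:290,180:380]]
cv2.imwrite("pics/st1.png",np.hstack([cv2.resize(i,(400,240),interpolation=cv2.INTER_CUBIC) for i in ims])[:,:,::-1])
```

```text
grip 0.02584463405101362 29.999855160713196
0.025870118438928086 [ 0.6121  0.1284 -4.285 ]
0.025812260457332873 29.99934196472168 [0.5688 0.1444 0.196 ] 30.35
```

View pics/w1.png

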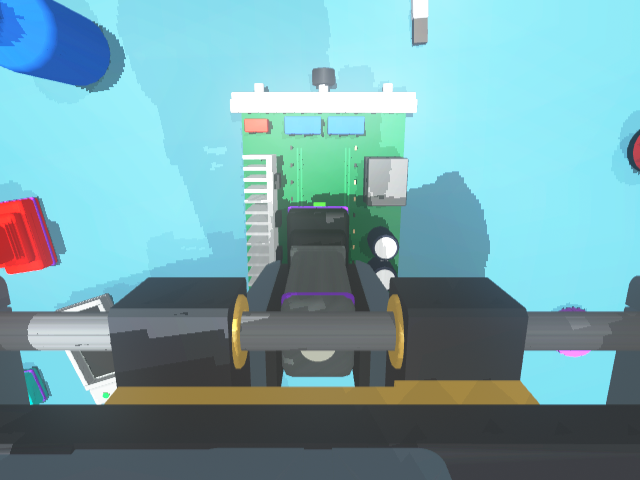

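The lamp is held upright and lined up with the board; its head is at (318,225), with the patch just peeking out at (319,204). Lowering it now.

Run:
```python
from m2 import *
P=[.5688,.1443]
arm.move_l([*P,.1075],feed=.05); arm.sleep(.8)
print(arm.current_ee_pos(),arm.current_width(),arm.current_grasp_force(),arm.current_force(),arm.current_dq(),arm.current_t())
shot("wrist","w2"); shot("scene","s2")
c=load("w2")[1]; R=Rz(-8.5)
f=lambda x,y,z: proj(c,np.array([*P,0])+[0,0,.0365+z]+R@[x,-y,0])
print("expected head front bottom edge",f(.031,.017,0),f(.031,-.017,0),"top",f(.031,.017,.024),f(.031,-.017,.024))
a=load("w2")[0][90:290,200:440]; b=load("s2")[0][190:310,280:424]
cv2.imwrite("pics/fin.png",np.hstack([cv2.resize(i,(400,333),interpolation=cv2.INTER_CUBIC) for i in (a,b)])[:,:,::-1])
```

```text
[0.5688 0.1443 0.1075] 0.025824195931339514 29.99927043914795 [ 0.0089  0.2296 -3.2835] [ 0.0491 -0.0418 -0.0267 -0.0659 -0.0243 -0.0526] 33.2167
expected head front bottom edge [290.7346 203.5505] [348.2038 203.5847] top [287.8971 210.1981] [351.444  210.2359]
```

View pics/fin.png

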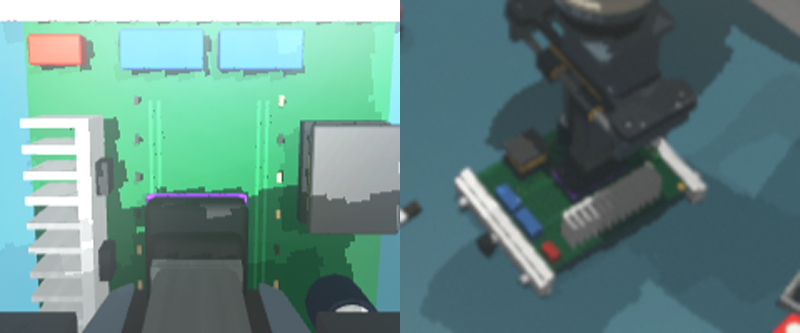

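The final crop shows the violet front edge of the head at about row 207, columns 288–348. That matches the expected 203–210 and 290–349, and the head stands clear of every part. Handing in.

```bash
python3 -c "
from rig import arm
print(arm.sign_off())"
```

```text
the job is handed in; nothing more can be done
None
```

I handed the job in at about 33 s: both lids are seated on their own pots, and the lamp is held still in the grip, aimed to hang about 1 cm above the patch and centred on it; sign-off gave no verdict.

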